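# Set up the sloping copy board on its prop leg

### The job

The copy board stands tipped back on its hinge with its wire prop leg hanging half folded. Push the leg outward, away from the board's underside, until it meets its stop, then tip the board over toward the leg's side and lower it gently, never letting it drop, until it rests on the fully opened leg as a sloping desk. Leave the things around it where they are.

Things in the scene. Friction and masses are not known exactly. Their poses are not given: they have to be found in the camera images.
- base: Plywood base panel of the copy board, 265 x 200 x 12 mm, fixed to the table. Origin on the table under the middle of the board's hinge line; its x axis runs level from the hinge line to the side on which the board comes down (panel from x = -60 to +205 mm), its y axis runs along the hinge, z up.
- hinge (a point): Middle of the board's hinge axis, 30 mm above the table; axes as the base's. The hinge axis is the y direction.
- board (a joint): Angle of the board in rad: 0 = flat over the base, 1.57 = upright, 1.885 (108 degrees) = tipped fully back past upright against its stop, where it starts and stays by its weight. It comes to 0.785 (45 degrees) when it rests on the leg at the leg's stop. The hinge is only slightly stiff (0.15 N m): the board, about 0.8 kg, falls once it has passed some 10 degrees beyond upright unless held.
- board_edge (a point): Middle of the board's free (upper) edge, half-way through its thickness, 200 mm from the hinge axis. The board is plywood with a steel face, 200 mm long from hinge to free edge, 180 mm wide along the hinge, 12 mm thick, with a 40 mm deep ledge along its hinge edge on the face side. Own x axis points from the hinge to the free edge, y along the hinge, z out of the steel face; the leg is on the other side, the underside.
- leg (a joint): Angle of the wire prop leg from the board's underside in rad: 0 = folded flat against the board, 0.960 (55 degrees) = fully out at its stop. It turns about an axis parallel to the hinge (point leg_pivot) and stays where it is left (friction 0.06 N m, about 0.6 N at the foot bar). With the board tipped back, a push of more than about 4 N against the stop would tip the board.
- leg_pivot (a point): Middle of the leg's turning axis: 135 mm from the board's hinge axis along the board and 9 mm below its underside; turns with the board (axes as board_edge).
- leg_foot (a point): Middle of the leg's black foot bar, a round bar of 16 mm diameter and 100 mm length parallel to the hinge, 101 mm from leg_pivot. The two wire arms, 7 mm thick, stand 62 mm to either side of the middle; between them the space from the board to the foot bar is open from above. Opening the leg carries the foot away from the underside, outward and upward while the board stands.
- roller: Short ink roller lying on its bracket with an orange wooden handle, 132 x 269 x 86 mm; bystander. Origin under its centre, on the table.
- stick: Composing stick, a flat steel tray 48 x 190 x 20 mm; bystander. Origin under its centre.
- block: Metal furniture block with H ends, 50 x 82 x 26 mm; bystander. Origin under its centre.

How it is judged:
By the outcome, as a careful person would: the job done as asked, in the order asked, and still so for the second after the job is handed in, with the robot touching nothing.
It also fails if it takes over 59 s, if anything falls off the work surface, if the arm or the gripper's body presses on something with over 40 N, if the wrist force passes 120 N, or if a joint passes its speed limit or range.

### The arm

A 7-joint arm with a two-finger parallel gripper is mounted at the origin on a cart in front of the work surface, level with it; the furniture and walls round the work are solid. World frame = base frame: x ahead of the robot, y to its left, z up, the work surface at z = 0. Lengths are in m, angles in rad, forces in N, time in s.
With the tool pointing down it reaches from about 0.4 to 0.85 m from the base axis. Payload 10.4 kg.
Tool frame: the origin (TCP) lies at the very end of the fingers, on their centre line; the grasp point (between the pads) lies 19 mm behind it (grip_depth is the x of the grasp point in the tool frame, in m); x points along the fingers, z is the direction in which the jaws open and shut, and the axes are right-handed (so a half turn about x gives the same grasp; the last joint's range is limited). The gripper opens to 85 mm and grips with 20 to 120 N. Pads are 22 mm wide; open, the fingers measure 114 mm over their backs; the gripper's body (76 mm by 85 mm) begins 54 mm behind the grasp point. The pads swing forward as they close: fully open they stand 13 mm farther back than shut.
Start: joints at [-1.355, 0.332, -0.065, 1.46, 0.022, 1.35, -0.088], TCP at [0.148, 0.607, 0.231] pointing down, gripper open.
Joint ranges: [-2.6, 2.6], [-0.5, 2.12], [-1.47, 1.34], [0.16, 2.42], [-1.27, 4.41], [0.06, 2.06], [-2.6, 2.6]. Speed limits (rad/s): [2.22, 2.22, 2.79, 2.79, 3.14, 3.14, 3.14].

### API

Orientations are given as a rotation vector (axis times angle).
In Python, from cell import read_state, get_image, job_done, look_for, outline_of, grip_depth gives the robot as it stands.
- The arm moves only by the tool move_arm, never from a script. Its arguments are lists of equal length, an entry for each row: "slide": the shift along the tool's x, y, z in mm, a list of three; "turn": the turn, a rotation vector about the tool's x, y, z in degrees, a list of three. In form: {"slide": [[x, y, z], ...], "turn": [[ax, ay, az], ...]}. A call has exactly 8 rows; each row shifts and turns the commanded pose from where the row before left it, along the tool's axes as they then stand; what a row does not reach is not made up. A row lasts 1/12 s, in which the tool goes at most 41.7 mm and 7.16 degrees, less where a joint would pass 70% of its speed; a pose out of reach is approached as far as the arm can. A call is refused whole if a number of a shift passes 41.7 or a number of a turn 7.16, either way. A call with a gripper value outside its range is refused whole. "hand" is the closure, from -1 (fully open) to 1 (shut), set as the call begins (left out, the last holds). The fingers move at their own pace and stop on an object; "force" is the grip in N (left out, the last holds). Time passes only in rows, so rows that do not move let the fingers close, or fill a call up. It gives the time, the measured TCP pose, the force and the opening at its end, in the units of the state.
- read_state(): the state, without advancing time (a new reading comes with each control period).
- get_image(name): name is "scene" or "top"; returns a dict with "frame" (480x640x3 uint8, blue, green, red), "vfov" (degrees; the focal length in pixels is half the picture's height over the tangent of half this angle, whatever the lens; pixels are square), "cx", "cy" (the principal point, pixels), "xyz" and "orientation" of the camera in the world. Camera axes: x right, y down, z forward; pixel columns grow to the right and rows downward; lengths in m; the calibration is good to about 2 mm. A picture is of the moment at which its call begins. There is no depth.
- job_done(): hands the job in, once; it reports no verdict.
Trained networks look in the newest picture that a camera, given by its name, has taken for a name from the list of things; names that differ only in an ending like _2 or _b are one class to them, and where a whole thing is asked for, a point or a joint stands for the part that bears it (a point fixed in the world has none). Each returns a list of dicts, best first, with "conf" (0 to 1); they miss things now and then, are a little off and sometimes report something else, mostly with a low value. They report only what shows in the picture. A call takes as long as a camera call.
- look_for(camera, target): "bbox" ([centre column, centre row, width, height] in pixels, round what is visible of it).
- outline_of(camera, target): "mask" (480x640 bool, what is visible of it) and "bbox" ([centre column, centre row, width, height] in pixels, round what is visible of it).
The state is a dict: "time": time; "joints": joint angles; "qvel": joint speeds; "joint_efforts": joint torques, N m; "ee_pos": TCP position; "tcp_rot": TCP orientation; "contact_force": force on the tool from outside, world axes, zero at the start; "moment": the same for the moment, N m; "opening": opening from 0.0 (shut) to 1.0 (fully open).
Only numpy, scipy, OpenCV 4.12 (cv2) and the standard library are available. Lean on these libraries where they do the work, as an engineer would, in place of code of your own. Each camera call takes 0.05 s, during which the arm holds its last target.

## Working session

There is one attempt and no reset: what is moved stays moved. The work goes in short steps, Python scripts to look and compute and a tool call to move; the robot and the scene stay as the last step left them, time stands still between calls to the robot, and variables do not carry over. Pictures are saved under pics/ and viewed, and the job is handed in when it is done.

Besides the shell and the picture viewer there is one more tool, called as a command line: name --argument value ..., lists and objects as JSON in quotes. move_arm: Moves the arm, as the interface text tells. Its arguments: {"type":"object","properties":{"slide":{"type":"array","items":{"type":"array","items":{"type":"number"}}},"turn":{"type":"array","items":{"type":"array","items":{"type":"number"}}},"hand":{"type":"number"},"force":{"type":"number"}},"required":["slide","turn"]}

```bash
mkdir -p pics; ls; python3 - <<'E'
from cell import *
import cv2
print(read_state(), grip_depth)
for n in("scene","top"):
    d=get_image(n); cv2.imwrite(f"pics/{n}0.png",d["frame"]); print(n,{k:v for k,v in d.items() if k!="frame"})
    for t in ["base","board","board_edge","leg","leg_foot","leg_pivot","hinge","roller","stick","block"]:
        try: print(t,[(round(o["conf"],2),[round(float(x)) for x in o["bbox"]]) for o in look_for(n,t)][:3])
        except Exception as e: print(t,e)
E
```

```text
pics
{'time': 0.0, 'joints': array([-1.35461548,  0.33287033, -0.06468849,  1.46094077,  0.02160421,
        1.34986559, -0.08851139]), 'qvel': array([ 0.00021235, -0.00136489, -0.00064935,  0.00098087,  0.00113536,
        0.00054796,  0.00077986]), 'joint_efforts': array([ 1.21777048e-03, -6.25444651e+01,  4.99159028e-02, -3.91599941e+01,
        1.62497163e-02,  9.80286801e-03,  1.94066860e-05]), 'ee_pos': array([0.14775028, 0.60691064, 0.23051711]), 'tcp_rot': array([-1.03243659,  1.31381059,  1.03091274]), 'contact_force': array([ 1.02347162,  0.1952587 , -0.53858899]), 'moment': array([0.00500443, 0.01126689, 0.01052095]), 'opening': 1.0014424330002574} -0.0187
scene {'vfov': 56.948147437296996, 'cx': 319.472552646683, 'cy': 240.93562685178875, 'xyz': array([ 0.0902918 , -0.54359921,  0.55971452]), 'orientation': array([-2.07013638,  0.89439304, -0.45132934])}
base [(0.64, [231, 189, 178, 162])]
board [(0.69, [189, 173, 98, 129]), (0.19, [208, 174, 62, 69])]
board_edge [(0.85, [191, 170, 95, 124]), (0.31, [230, 192, 180, 165])]
leg [(0.87, [209, 174, 62, 69])]
leg_foot [(0.79, [207, 174, 62, 74])]
leg_pivot [(0.71, [190, 170, 98, 128]), (0.22, [209, 174, 56, 68])]
hinge [(0.78, [228, 191, 184, 161])]
roller [(0.63, [363, 338, 180, 115])]
stick [(0.59, [422, 309, 111, 73])]
block [(0.77, [382, 241, 41, 35])]
top {'vfov': 53.206950218042685, 'cx': 318.3122899382683, 'cy': 233.3011082729723, 'xyz': array([ 0.53164243, -0.08704571,  0.89820097]), 'orientation': array([-2.1727392 ,  2.20050145, -0.06003983])}
base [(0.79, [186, 264, 230, 168])]
board [(0.68, [136, 287, 125, 124])]
board_edge [(0.94, [136, 285, 129, 122])]
leg []
leg_foot [(0.81, [158, 273, 84, 89])]
leg_pivot [(0.82, [138, 287, 130, 126])]
hinge [(0.74, [188, 264, 231, 168])]
roller [(0.62, [436, 317, 155, 75])]
stick [(0.84, [437, 227, 106, 26])]
block [(0.78, [348, 169, 30, 48])]
```

View pics/scene0.png

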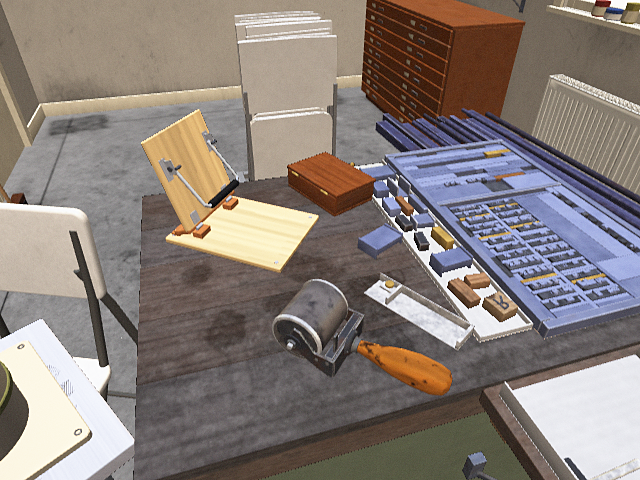

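View pics/top0.png

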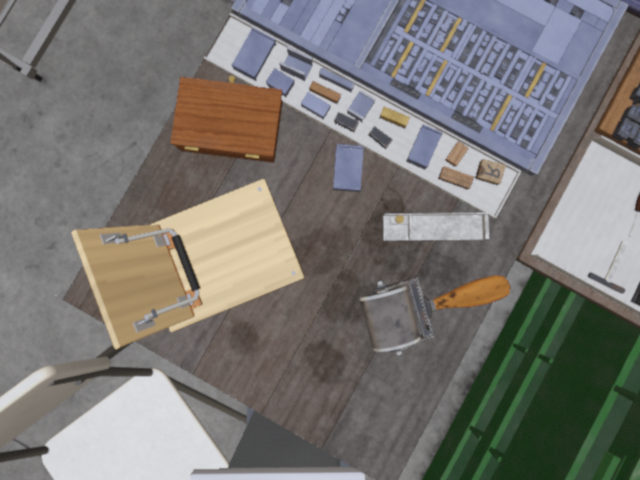

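```bash
cat > h.py <<'E'
import numpy as np, cv2
from scipy.spatial.transform import Rotation as R
from scipy.optimize import least_squares
CAM={"scene":(56.948147437296996,319.472552646683,240.93562685178875,[0.0902918,-0.54359921,0.55971452],[-2.07013638,0.89439304,-0.45132934]),
"top":(53.206950218042685,318.3122899382683,233.3011082729723,[0.53164243,-0.08704571,0.89820097],[-2.1727392,2.20050145,-0.06003983])}
def proj(c,P):
    v,cx,cy,t,r=CAM[c]; f=240/np.tan(np.radians(v/2))
    q=R.from_rotvec(r).inv().apply(np.atleast_2d(P)-np.array(t))
    return np.c_[cx+f*q[:,0]/q[:,2],cy+f*q[:,1]/q[:,2]]
def w(base,L):
    x,y,yaw=base; L=np.atleast_2d(L); c,s=np.cos(yaw),np.sin(yaw)
    return np.c_[x+c*L[:,0]-s*L[:,1],y+s*L[:,0]+c*L[:,1],L[:,2]]
def bl(a,u,n,y): # board-local: u along board from hinge, n out of steel face -> base local
    # board flat a=0: u=+x, n=+z (face up) ; 
    return np.array([u*np.cos(a)-n*np.sin(a), y, .03+u*np.sin(a)+n*np.cos(a)])
NP=-0.006-0.009
def footl(a,th,y=0):
    # folded toward hinge (sign s): leg dir
    return bl(a,.135-.101*np.cos(th),NP-.101*np.sin(th),y)
E
python3 - <<'E'
from h import *
obs=[("top","b",(.205,-.1),(302,277)),("top","b",(.205,.1),(266,181)),
("scene","b",(.205,-.1),(281,268)),("scene","b",(.205,.1),(319,214)),("scene","b",(-.06,-.1),(167,237)),
("top","e",-.09,(115,347)),("top","e",.09,(73,233)),("scene","e",-.09,(141,143)),("scene","e",.09,(197,110)),
("top","f",-.05,(197,290)),("top","f",.05,(175,236)),("scene","f",-.05,(210,204)),("scene","f",.05,(238,182))]
def res(p,full=False):
    r=[]
    for c,k,a,px in obs:
        L= (a[0],a[1],.012) if k=="b" else bl(p[3],.2,0,a) if k=="e" else footl(p[3],p[4],a)
        r.append(proj(c,w(p[:3],L))[0]-px)
    return np.array(r) if full else np.ravel(r)
best=None
for yaw in np.arange(-3,3,.5):
  s=least_squares(res,[.5,.2,yaw,1.88,.5],loss="soft_l1")
  if best is None or s.cost<best.cost: best=s
print(best.x,best.cost);print(res(best.x,True).round(1))
for n,l in dict(hinge=(0,0,.03),edge=bl(best.x[3],.2,0,0),foot=footl(best.x[3],best.x[4]),foot_open=footl(1.885,.96),piv=bl(1.885,.135,NP,0),edge45=bl(.785,.2,0,0)).items(): print(n,w(best.x[:3],l).round(3),np.round(l,3))
E
```

```text
[0.52480042 0.17190618 5.08425275 1.93247302 0.32658555] 15.105006163599949
[[ 2.8  0. ]
 [-1.1 -3.6]
 [-0.7  1.2]
 [ 0.6  0.9]
 [-2.1  0.7]
 [ 0.3  1.4]
 [-1.7 -2.9]
 [-0.8 -0.3]
 [ 0.4 -0.7]
 [-0.3 -0.4]
 [ 0.7 -1.1]
 [ 0.7  1.3]
 [-1.7  0.3]]
hinge [[0.525 0.172 0.03 ]] [0.   0.   0.03]
edge [[0.499 0.238 0.217]] [-0.071  0.     0.217]
foot [[0.536 0.144 0.084]] [0.03  0.    0.084]
foot_open [[0.55  0.107 0.134]] [0.069 0.    0.134]
piv [[0.515 0.197 0.163]] [-0.027  0.     0.163]
edge45 [[0.576 0.04  0.171]] [0.141 0.    0.171]
```

```bash
cat >> h.py <<'E'
obs=[("top","b",(.205,-.1),(302,277)),("top","b",(.205,.1),(266,181)),
("scene","b",(.205,-.1),(281,268)),("scene","b",(.205,.1),(319,214)),("scene","b",(-.06,-.1),(167,237)),
("top","e",-.09,(115,347)),("top","e",.09,(73,233)),("scene","e",-.09,(141,143)),("scene","e",.09,(197,110)),
("top","f",-.05,(197,290)),("top","f",.05,(175,236)),("scene","f",-.05,(210,204)),("scene","f",.05,(238,182))]
E
python3 - <<'E'
from h import *
from cell import *
def res(p,full=False):
    r=[]
    for c,k,a,px in obs:
        L= (a[0],a[1],.012) if k=="b" else bl(1.885,.2,(.006 if c=="top" else -.006),a) if k=="e" else footl(1.885,p[3],a)
        r.append(proj(c,w(p[:3],L))[0]-px)
    return np.array(r) if full else np.ravel(r)
s=least_squares(res,[.525,.172,-1.2,.4],loss="soft_l1");p=s.x
print(p,s.cost);print(res(p,True).round(1).tolist())
print(footl(1.885,p[3]),w(p[:3],footl(1.885,p[3])))
print(R.from_rotvec(read_state()["tcp_rot"]).as_matrix().round(3))
# zoom
for n,(x0,y0,x1,y1) in dict(top=(60,170,310,357),scene=(130,100,330,250)).items():
    f=get_image(n)["frame"].copy()
    P=[(a[0],a[1],.012) for a in((.205,-.1),(.205,.1),(-.06,.1),(-.06,-.1))]
    P+=[bl(1.885,u,k,y) for u in(0,.2) for y in(-.09,.09) for k in(-.006,.006)]
    P+=[footl(1.885,p[3],y) for y in(-.05,.05)]+[bl(1.885,.135,NP,y) for y in (-.062,.062)]
    q=(proj(n,w(p[:3],np.array(P)))-[x0,y0])*3
    g=cv2.resize(f[y0:y1,x0:x1],None,fx=3,fy=3,interpolation=cv2.INTER_CUBIC)
    for a in q: cv2.circle(g,tuple(int(v) for v in a),3,(0,0,255),-1)
    cv2.imwrite(f"pics/z_{n}.png",g)
E
```

```text
[ 0.52243695  0.1749776  -1.19066445  0.34100338] 25.50666137894811
[[1.3, 0.3], [-3.5, -3.0], [-1.9, 0.6], [-1.2, 0.4], [-3.7, 0.8], [0.5, 2.6], [-2.5, -1.5], [3.2, -1.5], [3.7, -2.1], [0.2, -0.1], [0.7, -0.5], [0.7, 1.8], [-2.1, 0.7]]
[0.03408431 0.         0.08294157] [[0.53508369 0.14332637 0.08294157]]
[[ 0.    -0.972  0.237]
 [ 0.     0.237  0.972]
 [-1.     0.     0.   ]]
```

View pics/z_top.png

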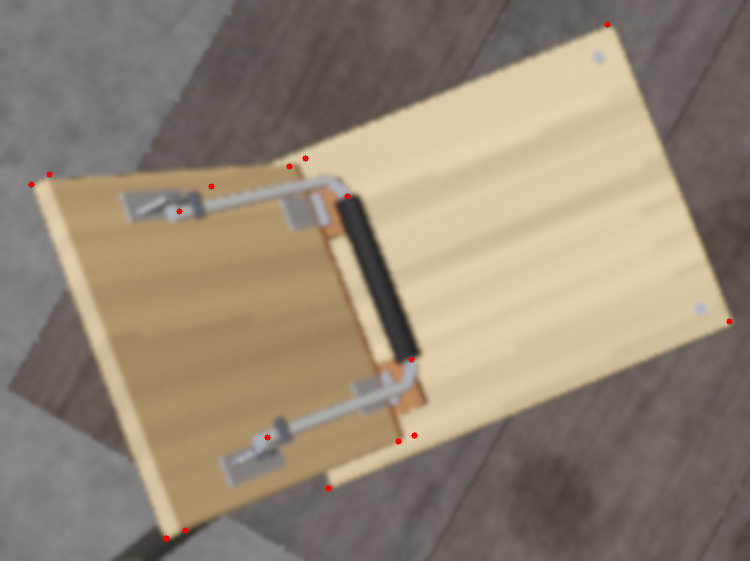

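View pics/z_scene.png

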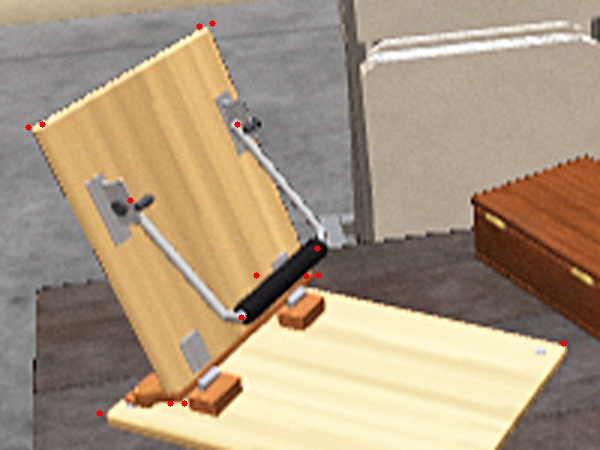

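move_arm --slide '[[-25,0,0],[-25,0,0],[-25,0,0],[-25,0,0],[0,0,0],[0,0,0],[0,0,0],[0,0,0]]' --turn '[[-5,0,0],[-5,0,0],[-5,0,0],[-5,0,0],[-5,0,0],[-5,0,0],[-5.2,0,0],[0,0,0]]' --hand 0.3

```text
time: 1.87
ee_pos: [0.1479, 0.6073, 0.3314]
tcp_rot: [-1.483, 1.005, 1.483]
contact_force: [-1.0, -0.2, 0.4]
opening: 0.35
```

```bash
cat >> h.py <<'E'
B=(.5236,.1735,-1.195)
def st():
    from cell import read_state
    s=read_state(); T=R.from_rotvec(s["tcp_rot"])
    c,sn=np.cos(B[2]),np.sin(B[2]); Rb=R.from_euler("z",B[2])
    l=Rb.inv().apply(s["ee_pos"]-np.array([B[0],B[1],0]))
    xa=Rb.inv().apply(T.as_matrix().T) # rows= tool axes in base frame
    print("t",round(s["time"],2),"tcp base-local mm",(l*1000).round(1),"open",round(s["opening"],3),"F base",Rb.inv().apply(s["contact_force"]).round(2),"M",np.round(s["moment"],2))
    print("toolx",xa[0].round(3),"y",xa[1].round(3),"z",xa[2].round(3),"tilt(tip to +x) deg",np.degrees(np.arctan2(xa[0][0],-xa[0][2])).round(1)); print("q",s["joints"].round(2))
    return s,l,xa
def goto(L): # slide in tool axes to base local point L (mm)
    s,l,xa=st(); print("slide",(xa@(np.array(L)-l*1000)).round(1))
E
python3 -c "
from h import *
goto((33,0,330))"
```

```text
t 1.87 tcp base-local mm [-541.4 -190.3  331.4] open 0.35 F base [-0.14 -0.98  0.44] M [-0.02  0.    0.03]
toolx [-0.  0. -1.] y [ 0.004 -1.    -0.   ] z [-1.    -0.004  0.   ] tilt(tip to +x) deg -0.0
q [-1.3   0.31 -0.14  1.29  0.04  1.55  0.52]
slide [   1.3 -188.  -575.2]
```

move_arm --slide '[[0,-11.7,-36],[0,-11.7,-36],[0,-11.7,-36],[0,-11.7,-36],[0,-11.7,-36],[0,-11.7,-36],[0,-11.7,-36],[0,-11.7,-36]]' --turn '[[0,0,0],[0,0,0],[0,0,0],[0,0,0],[0,0,0],[0,0,0],[0,0,0],[0,0,0]]'

```text
time: 2.53
ee_pos: [0.3414, 0.372, 0.3315]
tcp_rot: [-1.477, 1.009, 1.478]
contact_force: [1.0, -0.3, -0.3]
opening: 0.353
```

move_arm --slide '[[0,-11.7,-36],[0,-11.7,-36],[0,-11.7,-36],[0,-11.7,-36],[0,-11.7,-36],[0,-11.7,-36],[0,-11.7,-36],[0,-11.7,-36]]' --turn '[[0,0,0],[0,0,0],[0,0,0],[0,0,0],[0,0,0],[0,0,0],[0,0,0],[0,0,0]]'

```text
time: 3.2
ee_pos: [0.5341, 0.1384, 0.3316]
tcp_rot: [-1.478, 1.009, 1.478]
contact_force: [-0.4, 0.5, 1.0]
opening: 0.352
```

```bash
python3 -c "
from h import *
goto((33,0,180))"
```

```text
t 3.2 tcp base-local mm [ 36.5  -3.1 331.6] open 0.352 F base [-0.62 -0.22  1.03] M [ 0.02 -0.05  0.03]
toolx [-0.     0.001 -1.   ] y [-0.004 -1.    -0.001] z [-1.     0.004  0.   ] tilt(tip to +x) deg -0.0
q [-0.65  0.13  0.35  1.51 -0.04  1.51  1.65]
slide [151.6  -3.    3.4]
```

move_arm --slide '[[30,-3,3.5],[30,0,0],[30,0,0],[30,0,0],[25,0,0],[15,0,0],[0,0,0],[0,0,0]]' --turn '[[0,0,0],[0,0,0],[0,0,0],[0,0,0],[0,0,0],[0,0,0],[0,0,0],[0,0,0]]'

```text
time: 3.87
ee_pos: [0.5345, 0.1444, 0.1712]
tcp_rot: [-1.479, 1.01, 1.48]
contact_force: [-0.1, 0.1, 0.1]
opening: 0.352
```

```bash
python3 -c "
from h import *
goto((33,0,73))
from cell import *
a=get_image('scene')['frame'][70:290,100:360];cv2.imwrite('pics/s1.png',cv2.resize(a,None,fx=2.6,fy=2.6,interpolation=cv2.INTER_CUBIC))
a=get_image('top')['frame'][150:370,50:320];cv2.imwrite('pics/t1.png',cv2.resize(a,None,fx=2.6,fy=2.6,interpolation=cv2.INTER_CUBIC))
"
```

```text
t 3.87 tcp base-local mm [ 31.1  -0.5 171.2] open 0.352 F base [-0.1  -0.02  0.13] M [-0.02 -0.01 -0.02]
toolx [ 0.    -0.001 -1.   ] y [-0.002 -1.     0.001] z [-1.     0.002 -0.   ] tilt(tip to +x) deg 0.0
q [-0.64  0.22  0.33  1.75 -0.08  1.19  1.66]
slide [98.2 -0.6 -1.9]
```

View pics/s1.png

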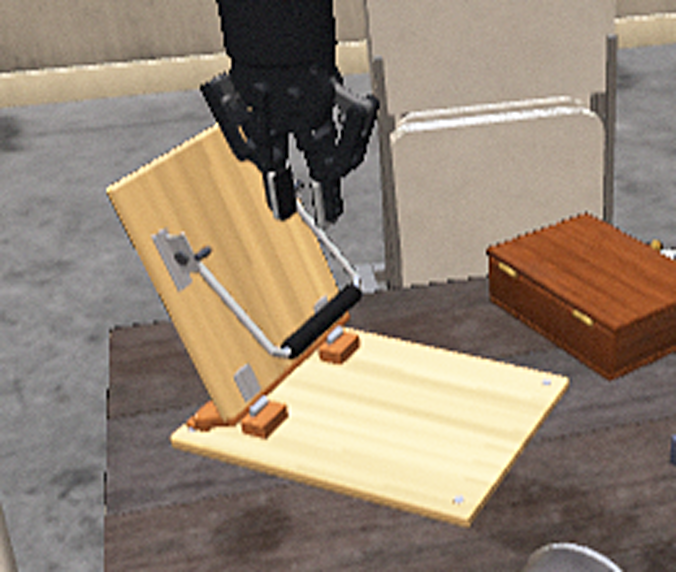

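View pics/t1.png

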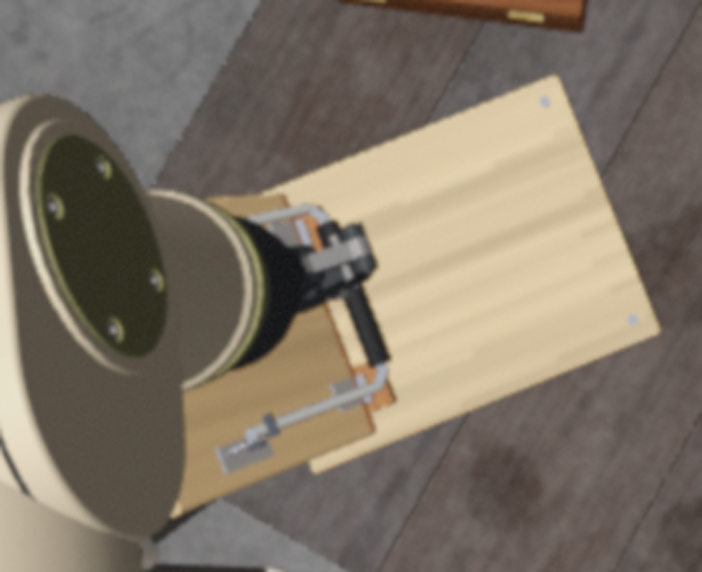

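move_arm --slide '[[0,0,-11],[0,0,-11],[0,0,0],[0,0,0],[0,0,0],[0,0,0],[0,0,0],[0,0,0]]' --turn '[[0,-3.5,0],[0,-3.5,0],[0,-3.5,0],[0,-3.5,0],[0,0,0],[0,0,0],[0,0,0],[0,0,0]]' --hand 0.35 --force 20

```text
time: 4.63
ee_pos: [0.5428, 0.1253, 0.1712]
tcp_rot: [-1.265, 0.858, 1.616]
contact_force: [0.5, -0.5, 0.1]
opening: 0.324
```

```bash
python3 -c "
from h import *
goto((30,0,73))"
```

```text
t 4.63 tcp base-local mm [5.190e+01 1.000e-01 1.712e+02] open 0.324 F base [0.66 0.3  0.06] M [-0.22 -0.1  -0.03]
toolx [-0.241  0.    -0.971] y [ 0.002 -1.    -0.001] z [-0.971 -0.002  0.241] tilt(tip to +x) deg -13.9
q [-0.46  0.28  0.35  1.71 -0.35  1.26  1.95]
slide [100.6   0.2  -2.4]
```

move_arm --slide '[[15,0,-2],[15,0,0],[15,0,0],[12,0,0],[8,0,0],[0,0,0],[0,0,0],[0,0,0]]' --turn '[[0,0,0],[0,0,0],[0,0,0],[0,0,0],[0,0,0],[0,0,0],[0,0,0],[0,0,0]]'

```text
time: 5.3
ee_pos: [0.5383, 0.1368, 0.1079]
tcp_rot: [-1.263, 0.858, 1.615]
contact_force: [0.4, -0.6, 0.2]
opening: 0.321
```

```bash
python3 -c "
from h import *
goto((30,0,73))
from cell import *
a=get_image('scene')['frame'][90:250,130:330];cv2.imwrite('pics/s2.png',cv2.resize(a,None,fx=3.5,fy=3.5,interpolation=cv2.INTER_CUBIC))
"
```

```text
t 5.3 tcp base-local mm [ 39.5   0.2 107.9] open 0.321 F base [0.7  0.13 0.18] M [-0.26 -0.11  0.01]
toolx [-0.242  0.001 -0.97 ] y [-0.    -1.    -0.001] z [-0.97   0.     0.242] tilt(tip to +x) deg -14.0
q [-0.46  0.33  0.33  1.78 -0.38  1.13  1.98]
slide [36.2  0.3  0.8]
```

View pics/s2.png

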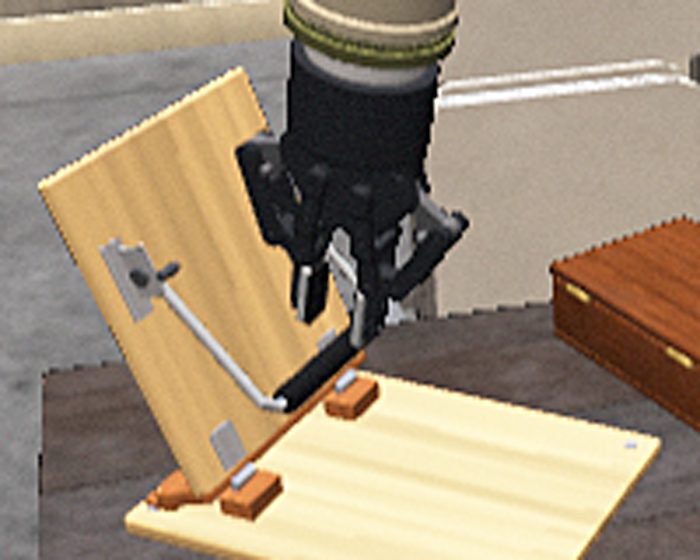

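move_arm --slide '[[6,0,0],[6,0,0],[6,0,0],[6,0,0],[6,0,0],[4,0,0],[0,0,0],[0,0,0]]' --turn '[[0,0,0],[0,0,0],[0,0,0],[0,0,0],[0,0,0],[0,0,0],[0,0,0],[0,0,0]]'

```text
time: 6.02
ee_pos: [0.5346, 0.1445, 0.0738]
tcp_rot: [-1.262, 0.859, 1.616]
contact_force: [-0.1, 0.7, -0.9]
opening: 0.322
```

```bash
python3 -c "
from h import *
goto((30,0,73))
from cell import *
a=get_image('scene')['frame'][90:250,130:330];cv2.imwrite('pics/s3.png',cv2.resize(a,None,fx=3.5,fy=3.5,interpolation=cv2.INTER_CUBIC))
"
```

```text
t 6.02 tcp base-local mm [31.  -0.4 73.8] open 0.322 F base [-0.67  0.14 -0.93] M [-0.22 -0.09  0.01]
toolx [-0.242 -0.    -0.97 ] y [-0.    -1.     0.001] z [-0.97   0.     0.242] tilt(tip to +x) deg -14.0
q [-0.47  0.37  0.32  1.81 -0.41  1.07  2.  ]
slide [ 1.  -0.4  0.8]
```

View pics/s3.png

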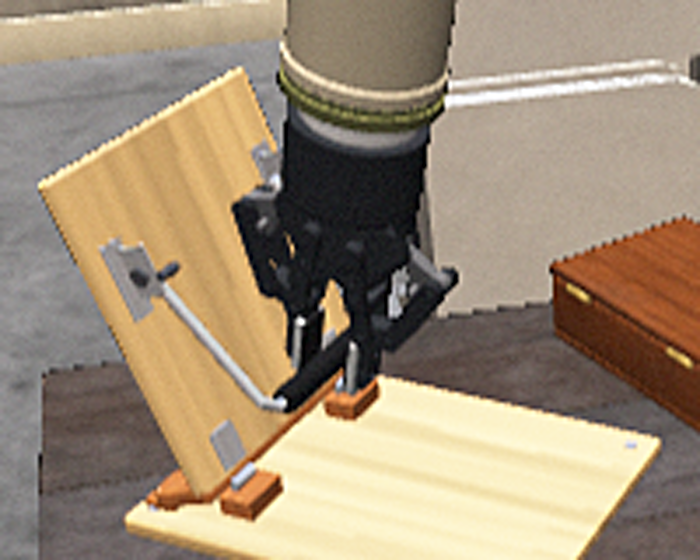

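move_arm --slide '[[0,0,0],[0,0,0],[0,0,0],[0,0,0],[0,0,0],[0,0,0],[0,0,0],[0,0,0]]' --turn '[[0,0,0],[0,0,0],[0,0,0],[0,0,0],[0,0,0],[0,0,0],[0,0,0],[0,0,0]]' --hand 1 --force 20

```text
time: 6.73
ee_pos: [0.5348, 0.1451, 0.0746]
tcp_rot: [-1.262, 0.858, 1.616]
contact_force: [-1.7, 2.2, 6.1]
opening: 0.179
```

```bash
python3 - <<'E'
from h import *
s,l,xa=st()
# plan: leg arc with rotation; bar point in tool frame unknown: use model: bar at angle th0; TCP offset rigid
piv=bl(1.885,.135,NP,0)[[0,2]]*1000
tcp=l[[0,2]]*1000
bar=tcp+10*(-xa[0][[0,2]])
d=bar-piv; print("piv",piv,"bar",bar,"r",np.hypot(*d),"th",1.885+np.pi-np.pi-0-0, "legang",np.degrees(np.arctan2(d[1],d[0])),"open legang",np.degrees(np.arctan2(*( (footl(1.885,.96)[[0,2]]*1000-piv)[::-1]))))
E
```

```text
t 6.73 tcp base-local mm [30.6  0.  74.6] open 0.179 F base [-2.66 -0.74  6.14] M [0.57 0.51 0.11]
toolx [-0.243  0.001 -0.97 ] y [ 0.    -1.    -0.001] z [-0.97  -0.     0.243] tilt(tip to +x) deg -14.0
q [-0.47  0.37  0.32  1.81 -0.41  1.07  2.  ]
piv [-27.45735395 163.02666542] bar [32.99678273 84.3459336 ] r 99.22378848764954 th 1.8849999999999998 legang -52.46321907843065 open legang -16.993507285280785
```

move_arm --slide '[[-1.3,0,1.5],[-4.1,0,-3.6],[-4.1,0,-3.6],[-4.1,0,-3.6],[-4.1,0,-3.6],[-4.1,0,-3.6],[-4.1,0,-3.6],[0,0,0]]' --turn '[[0,0,0],[0,3,0],[0,3,0],[0,3,0],[0,3,0],[0,3,0],[0,3,0],[0,0,0]]'

```text
time: 7.4
ee_pos: [0.5429, 0.1243, 0.098]
tcp_rot: [-1.545, 1.049, 1.437]
contact_force: [-2.3, 3.3, 3.0]
opening: 0.172
```

```bash
python3 -c "
from h import *
st()
from cell import *
a=get_image('scene')['frame'][90:250,130:330];cv2.imwrite('pics/s4.png',cv2.resize(a,None,fx=3.5,fy=3.5,interpolation=cv2.INTER_CUBIC))
"
```

```text
t 7.4 tcp base-local mm [52.9 -0.1 98. ] open 0.172 F base [-3.95 -0.94  3.05] M [ 0.8   0.19 -0.06]
toolx [ 0.072  0.    -0.997] y [ 0.002 -1.    -0.   ] z [-0.997 -0.002 -0.072] tilt(tip to +x) deg 4.1
q [-0.68  0.3   0.39  1.83 -0.05  1.03  1.66]
```

View pics/s4.png

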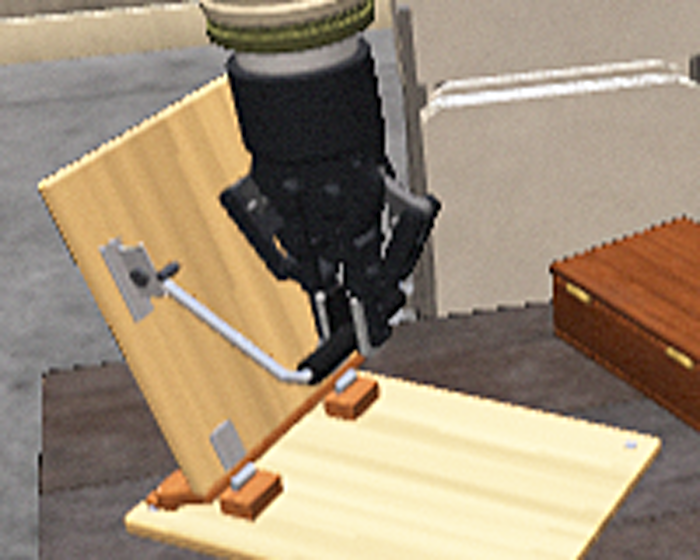

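move_arm --slide '[[-1.6,0,1.9],[-3.9,0,-3.5],[-3.9,0,-3.5],[-3.9,0,-3.5],[-3.9,0,-3.5],[0,0,0],[0,0,0],[0,0,0]]' --turn '[[0,0,0],[0,3,0],[0,3,0],[0,3,0],[0,3,0],[0,0,0],[0,0,0],[0,0,0]]'

```text
time: 8.12
ee_pos: [0.5468, 0.1141, 0.1164]
tcp_rot: [-1.717, 1.169, 1.297]
contact_force: [0.2, 1.2, 1.2]
opening: 0.175
```

```bash
python3 -c "
from h import *
st()
"
```

```text
t 8.12 tcp base-local mm [ 63.8  -0.2 116.4] open 0.175 F base [-1.09  0.6   1.16] M [0.75 0.08 0.08]
toolx [ 0.273  0.    -0.962] y [-0.001 -1.    -0.   ] z [-0.962  0.001 -0.273] tilt(tip to +x) deg 15.8
q [-0.82  0.29  0.42  1.83  0.18  1.06  1.44]
```

move_arm --slide '[[-1.3,0,-1.2],[-1.3,0,-1.2],[-1.3,0,-1.2],[-1.3,0,-1.2],[-1.3,0,-1.2],[0,0,0],[0,0,0],[0,0,0]]' --turn '[[0,1,0],[0,1,0],[0,1,0],[0,1,0],[0,1,0],[0,0,0],[0,0,0],[0,0,0]]'

```text
time: 8.78
ee_pos: [0.5477, 0.1114, 0.1233]
tcp_rot: [-1.793, 1.219, 1.232]
contact_force: [6.1, 3.6, -13.2]
opening: 0.176
```

```bash
python3 -c "
from h import *
st()
from cell import *
a=get_image('scene')['frame'][90:250,130:330];cv2.imwrite('pics/s5.png',cv2.resize(a,None,fx=3.5,fy=3.5,interpolation=cv2.INTER_CUBIC))
"
```

```text
t 8.78 tcp base-local mm [ 66.6  -0.4 123.3] open 0.176 F base [ -1.07   6.99 -13.25] M [ 2.04 -0.74  0.43]
toolx [ 0.359 -0.    -0.933] y [ 0.001 -1.     0.   ] z [-0.933 -0.001 -0.359] tilt(tip to +x) deg 21.0
q [-0.87  0.3   0.43  1.83  0.28  1.09  1.35]
```

View pics/s5.png

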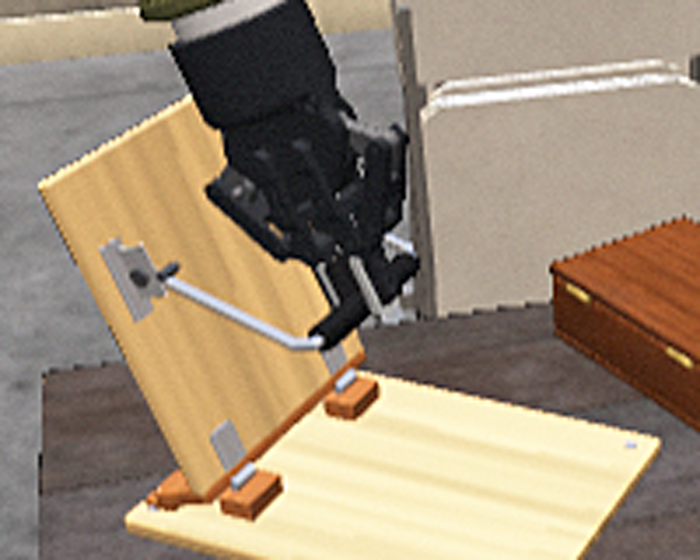

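move_arm --slide '[[0.4,0,0.4],[0,0,0],[0,0,0],[0,0,0],[0,0,0],[0,0,0],[0,0,0],[0,0,0]]' --turn '[[0,-0.3,0],[0,0,0],[0,0,0],[0,0,0],[0,0,0],[0,0,0],[0,0,0],[0,0,0]]' --hand 0.35

```text
time: 9.5
ee_pos: [0.5479, 0.111, 0.1241]
tcp_rot: [-1.787, 1.217, 1.235]
contact_force: [-0.1, 0.3, -0.0]
opening: 0.328
```

```bash
python3 -c "
from h import *
st()
"
```

```text
t 9.5 tcp base-local mm [ 67.1  -0.3 124.1] open 0.328 F base [-0.31 -0.03 -0.03] M [ 0.29  0.17 -0.01]
toolx [ 0.353 -0.    -0.935] y [-0. -1. -0.] z [-0.935  0.    -0.353] tilt(tip to +x) deg 20.7
q [-0.87  0.29  0.43  1.83  0.27  1.09  1.36]
```

move_arm --slide '[[-12,0,0],[-20,0,0],[-25,0,0],[-25,0,0],[-25,0,0],[-25,0,0],[-15,0,0],[0,0,0]]' --turn '[[0,0,0],[0,0,0],[0,0,0],[0,0,0],[0,0,0],[0,0,0],[0,0,0],[0,0,0]]'

```text
time: 10.17
ee_pos: [0.5296, 0.1613, 0.2647]
tcp_rot: [-1.788, 1.211, 1.234]
contact_force: [0.3, -0.6, 0.3]
opening: 0.326
```

```bash
python3 -c "
from h import *
s,l,xa=st()
e=bl(1.885,.2,0,0)*1000; u=np.array([np.cos(1.885),0,np.sin(1.885)])
print(e); tgt=e+u*40; print('pre',tgt,(xa@(tgt-l*1000)).round(1))
from cell import *
cv2.imwrite('pics/s6.png',get_image('scene')['frame']);cv2.imwrite('pics/t6.png',get_image('top')['frame'])
for c in('scene','top'):
  for t in ('leg','leg_foot','board'): print(c,t,[(round(o['conf'],2),np.round(o['bbox'])) for o in look_for(c,t)][:2])
"
```

```text
t 10.17 tcp base-local mm [ 13.6   1.1 264.7] open 0.326 F base [0.62 0.08 0.27] M [0.36 0.1  0.01]
toolx [ 0.352  0.005 -0.936] y [ 0.002 -1.    -0.005] z [-0.936  0.    -0.352] tilt(tip to +x) deg 20.6
q [-0.95  0.17  0.41  1.65  0.29  1.4   1.34]
[-61.81184569   0.         220.20855852]
pre [-74.17421483   0.         258.25027022] [-24.9   1.   84.4]
scene leg [(0.86, array([214., 167.,  69.,  48.]))]
scene leg_foot [(0.58, array([213., 164.,  73.,  50.]))]
scene board [(0.81, array([197., 172., 110., 124.]))]
top leg [(0.98, array([165., 269.,  95., 104.]))]
top leg_foot [(0.75, array([164., 270.,  98.,  99.]))]
top board [(0.97, array([142., 285., 140., 128.]))]
```

View pics/s6.png

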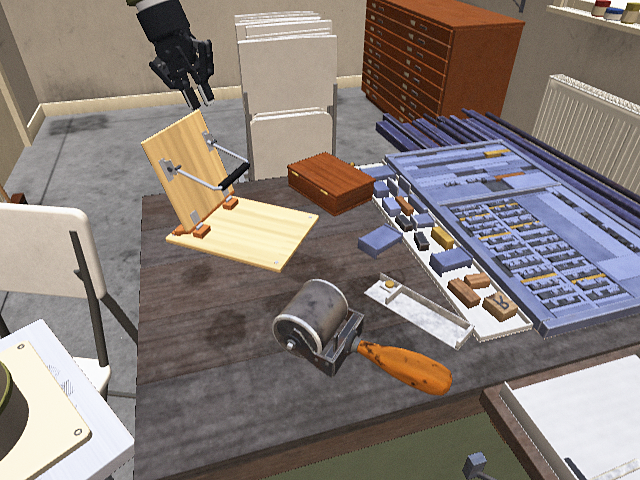

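View pics/t6.png

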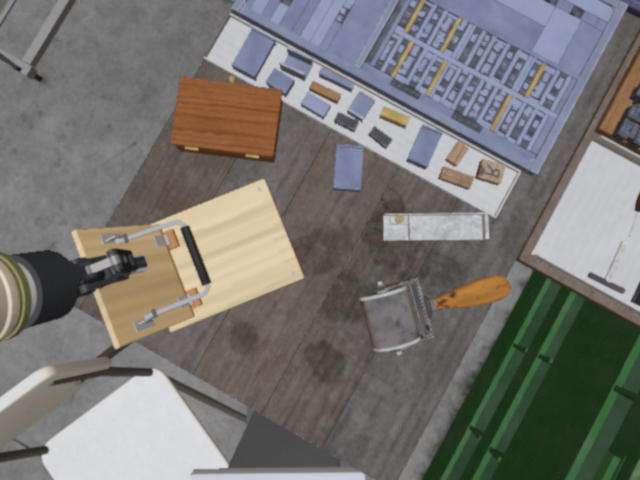

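```bash
python3 -c "
from h import *
P=lambda c,th:proj(c,w(B,np.array([footl(1.885,th,y) for y in(-.05,.05)]))).round(1).tolist()
for th in(.34,.9,.96): print(th,P('scene',th),P('top',th))
"
python3 - <<'E'
import cv2
for n,(x0,y0,x1,y1) in {'t6':(60,170,310,357),'s6':(130,100,330,250)}.items():
    g=cv2.imread(f'pics/{n}.png')[y0:y1,x0:x1]
    cv2.imwrite(f'pics/z{n}.png',cv2.resize(g,None,fx=3,fy=3,interpolation=cv2.INTER_CUBIC))
E
```

```text
0.34 [[211.4, 205.9], [236.8, 182.8]] [[198.0, 289.4], [176.7, 234.9]]
0.9 [[223.0, 189.5], [248.4, 166.9]] [[210.0, 283.0], [187.4, 225.5]]
0.96 [[223.5, 187.1], [249.0, 164.5]] [[210.3, 282.7], [187.5, 224.7]]
```

View pics/zs6.png

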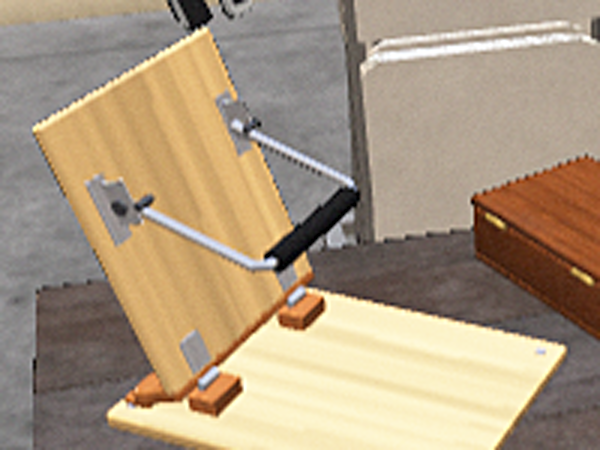

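View pics/zt6.png

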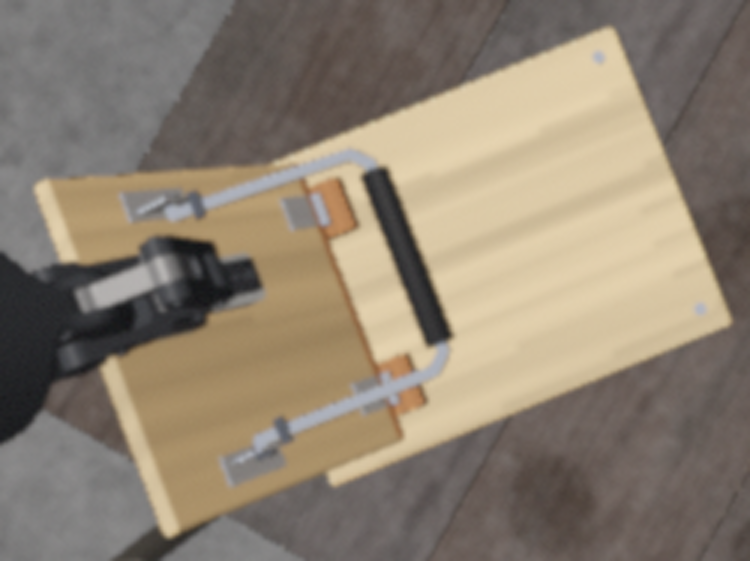

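```bash
python3 - <<'E'
from h import *
Rb=R.from_euler("z",B[2])
for a,b in (((115,346),(141.5,143)),((73.5,232),(198.5,109.5))):
    s=least_squares(lambda X:np.r_[proj("top",X)[0]-a,proj("scene",X)[0]-b],[.5,.23,.22])
    print(s.x.round(4),s.fun.round(1),(Rb.inv().apply(s.x-[B[0],B[1],0])*1000).round(1))
print(bl(1.885,.2,.006,0),bl(1.885,.2,-.006,0))
for c in("top","scene"): print(c,proj(c,w(B,np.array([bl(1.885,.2,n,y) for y in(-.09,.09) for n in(.006,-.006)]))).round(1).tolist())
E
```

```text
[0.4182 0.2066 0.215 ] [-0.   0.   0.1  0. ] [-69.5 -85.9 215. ]
[0.5808 0.2661 0.2185] [ 0.4 -0.5 -0.9 -0.1] [-65.2  87.2 218.5]
[-0.0675181  0.         0.2183542] [-0.05610559  0.          0.22206291]
top [[116.3, 348.6], [122.7, 346.0], [71.7, 230.3], [77.8, 227.1]]
scene [[140.5, 142.3], [145.2, 141.4], [197.5, 108.9], [201.8, 107.9]]
```

move_arm --slide '[[-15,0,0],[-14,0,20],[0,0,20],[0,0,20],[0,0,15],[0,0,9],[0,0,0],[0,0,0]]' --turn '[[0,-2.6,0],[0,0,0],[0,0,0],[0,0,0],[0,0,0],[0,0,0],[0,0,0],[0,0,0]]'

```text
time: 11.23
ee_pos: [0.4963, 0.242, 0.2627]
tcp_rot: [-1.751, 1.192, 1.269]
contact_force: [0.5, -0.1, 0.2]
opening: 0.321
```

```bash
python3 -c "
from h import *
s,l,xa=st()
tgt=bl(1.885,.172,0,0)*1000; print(tgt,(xa@(tgt-l*1000)).round(1))
from cell import *
a=get_image('scene')['frame'][30:230,110:330];cv2.imwrite('pics/s7.png',cv2.resize(a,None,fx=3,fy=3,interpolation=cv2.INTER_CUBIC))
"
```

```text
t 11.23 tcp base-local mm [-73.8  -0.3 262.7] open 0.321 F base [0.28 0.45 0.18] M [0.33 0.1  0.03]
toolx [ 0.311 -0.001 -0.95 ] y [-0. -1.  0.] z [-0.95   0.    -0.311] tilt(tip to +x) deg 18.1
q [-1.03  0.2   0.35  1.61  0.23  1.44  1.23]
[-53.15818729   0.         193.57936032] [72.1 -0.3  1.9]
```

View pics/s7.png

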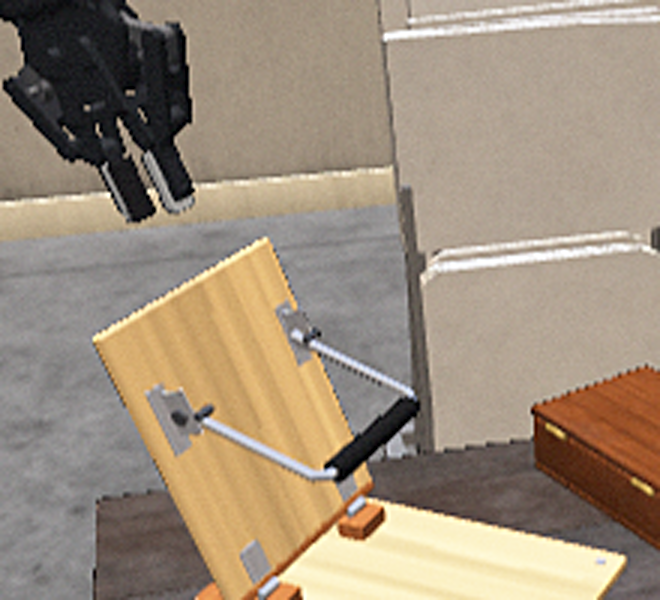

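move_arm --slide '[[0,0,0],[0,0,0],[0,0,0],[0,0,0],[0,0,0],[0,0,0],[0,0,0],[0,0,0]]' --turn '[[7.1,0,0],[7.1,0,0],[7.1,0,0],[7.1,0,0],[7.1,0,0],[7.1,0,0],[7.1,0,0],[7.1,0,0]]'

```text
time: 11.95
ee_pos: [0.4968, 0.2411, 0.2633]
tcp_rot: [-0.99, 1.46, 0.479]
contact_force: [-0.4, -0.2, 0.0]
opening: 0.325
```

move_arm --slide '[[0,0,0],[0,0,0],[0,0,0],[0,0,0],[0,0,0],[0,0,0],[0,0,0],[0,0,0]]' --turn '[[7.1,0,0],[7.1,0,0],[7.1,0,0],[7.1,0,0],[7.1,0,0],[7.1,0,0],[7.1,0,0],[7.1,0,0]]'

```text
time: 12.62
ee_pos: [0.4968, 0.2411, 0.2634]
tcp_rot: [-0.191, 1.436, -0.259]
contact_force: [-0.8, 0.2, 1.2]
opening: 0.325
```

move_arm --slide '[[0,0,0],[0,0,0],[0,0,0],[0,0,0],[0,0,0],[0,0,0],[0,0,0],[0,0,0]]' --turn '[[7.1,0,0],[7.1,0,0],[7.1,0,0],[7.1,0,0],[7.1,0,0],[7.1,0,0],[7.1,0,0],[7.1,0,0]]'

```text
time: 13.28
ee_pos: [0.4968, 0.2412, 0.2633]
tcp_rot: [0.617, 1.161, -0.928]
contact_force: [-0.3, 0.3, -0.5]
opening: 0.324
```

```bash
python3 -c "
from h import *
s,l,xa=st()
tgt=bl(1.885,.172,0,0)*1000; print(tgt,(xa@(tgt-l*1000)).round(1))
"
```

```text
t 13.28 tcp base-local mm [-7.280e+01 -1.000e-01  2.633e+02] open 0.324 F base [-0.38 -0.17 -0.45] M [ 0.26  0.11 -0.09]
toolx [ 0.31  -0.    -0.951] y [-0.15   0.987 -0.049] z [0.939 0.158 0.307] tilt(tip to +x) deg 18.1
q [-1.28  0.22  0.66  1.62  0.17  1.43 -1.69]
[-53.15818729   0.         193.57936032] [72.4  0.6 -3. ]
```

move_arm --slide '[[0,0,0],[0,0,0],[0,0.5,-3],[8,0,0],[8,0,0],[8,0,0],[0,0,0],[0,0,0]]' --turn '[[4.6,0,0],[4.6,0,0],[0,0,0],[0,0,0],[0,0,0],[0,0,0],[0,0,0],[0,0,0]]'

```text
time: 13.95
ee_pos: [0.498, 0.2378, 0.2385]
tcp_rot: [0.738, 1.098, -1.024]
contact_force: [0.2, 0.1, 0.1]
opening: 0.322
```

```bash
python3 -c "
from h import *
s,l,xa=st()
tgt=bl(1.885,.172,0,0)*1000; print(tgt,(xa@(tgt-l*1000)).round(1))
from cell import *
a=get_image('scene')['frame'][50:210,110:310];cv2.imwrite('pics/s8.png',cv2.resize(a,None,fx=3.5,fy=3.5,interpolation=cv2.INTER_CUBIC))
"
```

```text
t 13.95 tcp base-local mm [-6.920e+01 -2.000e-01  2.385e+02] open 0.322 F base [0.01 0.24 0.11] M [0.34 0.1  0.01]
toolx [ 0.311 -0.001 -0.95 ] y [-0.006  1.    -0.004] z [0.95  0.007 0.311] tilt(tip to +x) deg 18.1
q [-1.29  0.24  0.68  1.66  0.16  1.37 -1.84]
[-53.15818729   0.         193.57936032] [47.7  0.2  1.3]
```

View pics/s8.png

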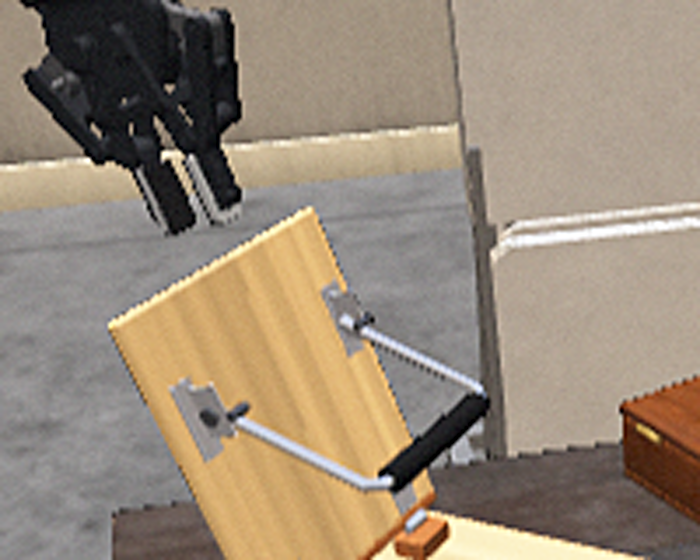

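move_arm --slide '[[5,0,1],[5,0,0],[5,0,0],[5,0,0],[5,0,0],[4,0,0],[0,0,0],[0,0,0]]' --turn '[[0,0,0],[0,0,0],[0,0,0],[0,0,0],[0,0,0],[0,0,0],[0,0,0],[0,0,0]]'

```text
time: 14.67
ee_pos: [0.5018, 0.2291, 0.2117]
tcp_rot: [0.739, 1.097, -1.023]
contact_force: [-0.8, 0.7, 0.4]
opening: 0.328
```

```bash
python3 -c "
from h import *
s,l,xa=st()
tgt=bl(1.885,.172,0,0)*1000; print(tgt,(xa@(tgt-l*1000)).round(1))
from cell import *
a=get_image('scene')['frame'][50:210,110:310];cv2.imwrite('pics/s9.png',cv2.resize(a,None,fx=3.5,fy=3.5,interpolation=cv2.INTER_CUBIC))
"
```

```text
t 14.67 tcp base-local mm [-5.970e+01  1.000e-01  2.117e+02] open 0.328 F base [-0.96 -0.5   0.45] M [0.31 0.12 0.02]
toolx [ 0.311 -0.    -0.95 ] y [-0.006  1.    -0.002] z [0.95  0.007 0.311] tilt(tip to +x) deg 18.1
q [-1.27  0.26  0.68  1.7   0.15  1.31 -1.84]
[-53.15818729   0.         193.57936032] [19.2 -0.1  0.6]
```

View pics/s9.png

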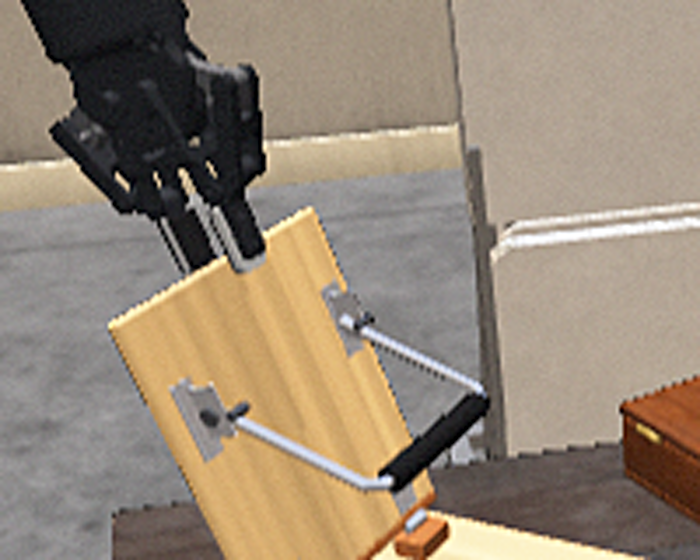

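move_arm --slide '[[5,0,0.5],[5,0,0],[5,0,0],[4,0,0],[0,0,0],[0,0,0],[0,0,0],[0,0,0]]' --turn '[[0,0,0],[0,0,0],[0,0,0],[0,0,0],[0,0,0],[0,0,0],[0,0,0],[0,0,0]]'

```text
time: 15.38
ee_pos: [0.5043, 0.2235, 0.1941]
tcp_rot: [0.739, 1.097, -1.022]
contact_force: [0.1, -0.2, 0.1]
opening: 0.324
```

move_arm --slide '[[0,0,0],[0,0,0],[0,0,0],[0,0,0],[0,0,0],[0,0,0],[0,0,0],[0,0,0]]' --turn '[[0,0,0],[0,0,0],[0,0,0],[0,0,0],[0,0,0],[0,0,0],[0,0,0],[0,0,0]]' --hand 1 --force 25

```text
time: 16.05
ee_pos: [0.504, 0.2244, 0.194]
tcp_rot: [0.74, 1.098, -1.021]
contact_force: [-1.6, 5.5, 2.3]
opening: 0.135
```

```bash
cat >> h.py <<'E'
def hp(): # hinge in tool frame
    s,l,xa=st(); print("hinge in tool",(xa@(np.array([0,l[1],.03])-l)*1000).round(1)); return s,l,xa
E
python3 -c "
from h import *
hp()
"
```

```text
t 16.05 tcp base-local mm [-54.6   0.4 194. ] open 0.135 F base [-5.73  0.57  2.31] M [ 1.71  0.73 -0.15]
toolx [ 0.309  0.001 -0.951] y [-0.007  1.    -0.002] z [0.951 0.007 0.309] tilt(tip to +x) deg 18.0
q [-1.26  0.27  0.68  1.72  0.14  1.27 -1.83]
hinge in tool [ 1.729e+02 -1.000e-01  1.200e+00]
```

move_arm --slide '[[0.1,0,4.5],[0.2,0,7.5],[0.2,0,7.5],[0.2,0,7.5],[0.2,0,7.5],[0.2,0,7.5],[0.1,0,4.5],[0,0,0]]' --turn '[[0,1.5,0],[0,2.5,0],[0,2.5,0],[0,2.5,0],[0,2.5,0],[0,2.5,0],[0,1.5,0],[0,0,0]]'

```text
time: 16.72
ee_pos: [0.5217, 0.1792, 0.2028]
tcp_rot: [0.901, 1.33, -0.942]
contact_force: [-6.0, 2.4, 9.3]
opening: 0.137
```

```bash
python3 -c "
from h import *
hp()
"
```

```text
t 16.72 tcp base-local mm [ -6.    0.3 202.8] open 0.137 F base [-4.47 -4.71  9.33] M [ 1.49  1.64 -0.11]
toolx [ 0.042 -0.001 -0.999] y [-0.003  1.    -0.002] z [0.999 0.003 0.042] tilt(tip to +x) deg 2.4
q [-1.06  0.21  0.71  1.73 -0.1   1.25 -1.52]
hinge in tool [172.9   0.3  -1.4]
```

move_arm --slide '[[-0.9,0,4.5],[0.2,0,7.5],[0.2,0,7.5],[0.2,0,7.5],[0.2,0,7.5],[0.2,0,7.5],[0.1,0,4.5],[0,0,0]]' --turn '[[0,1.5,0],[0,2.5,0],[0,2.5,0],[0,2.5,0],[0,2.5,0],[0,2.5,0],[0,1.5,0],[0,0,0]]'

```text
time: 17.38
ee_pos: [0.5385, 0.1363, 0.1982]
tcp_rot: [1.053, 1.557, -0.843]
contact_force: [-3.9, -0.3, 6.6]
opening: 0.136
```

```bash
python3 -c "
from h import *
hp()
from cell import *
cv2.imwrite('pics/s10.png',cv2.resize(get_image('scene')['frame'][60:300,80:380],None,fx=2.5,fy=2.5))
"
```

```text
t 17.38 tcp base-local mm [ 40.    0.2 198.2] open 0.136 F base [-1.18 -3.76  6.6 ] M [1.18 1.14 0.14]
toolx [-0.224 -0.004 -0.975] y [-0.003  1.    -0.004] z [ 0.975  0.002 -0.224] tilt(tip to +x) deg -12.9
q [-0.8   0.28  0.73  1.7  -0.42  1.32 -1.16]
hinge in tool [172.9   0.7  -1.3]
```

View pics/s10.png

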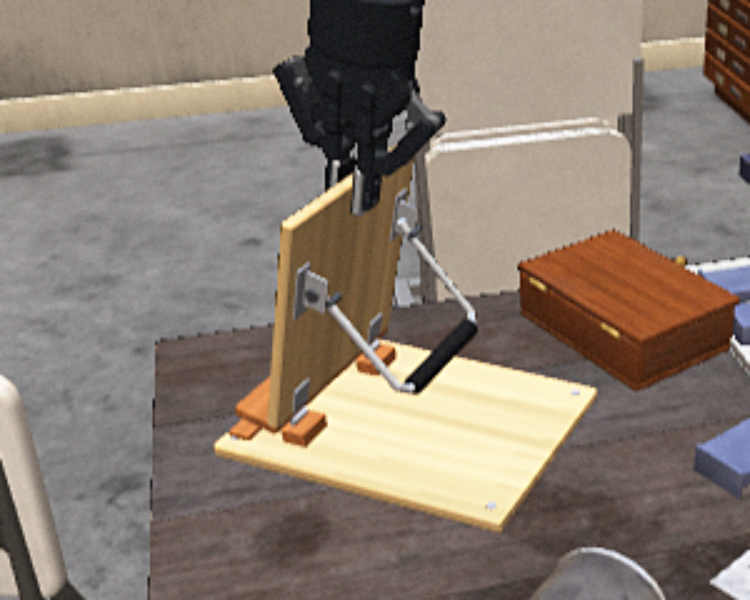

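The board is held and has passed upright to about 77°, with the foot bar out at about (440,355) in the crop. I'll keep lowering it.

move_arm --slide '[[-0.7,0,4.5],[0.2,0,6],[0.2,0,6],[0.2,0,6],[0.2,0,6],[0.2,0,6],[0.1,0,4.5],[0,0,0]]' --turn '[[0,1.5,0],[0,2,0],[0,2,0],[0,2,0],[0,2,0],[0,2,0],[0,1.5,0],[0,0,0]]'

```text
time: 18.1
ee_pos: [0.5517, 0.1027, 0.1852]
tcp_rot: [1.178, 1.746, -0.744]
contact_force: [-3.8, -2.0, 6.4]
opening: 0.139
```

```bash
python3 -c "
from h import *
hp()
"
```

```text
t 18.1 tcp base-local mm [7.620e+01 1.000e-01 1.852e+02] open 0.139 F base [ 0.48 -4.28  6.44] M [0.59 1.02 0.2 ]
toolx [-0.437 -0.007 -0.9  ] y [-0.005  1.    -0.005] z [ 0.9    0.002 -0.437] tilt(tip to +x) deg -25.9
q [-0.56  0.42  0.7   1.64 -0.66  1.47 -0.9 ]
hinge in tool [172.9   1.2  -0.8]
```

move_arm --slide '[[0,0,4.5],[0.2,0,6],[0.2,0,6],[0.2,0,6],[0.2,0,6],[0.1,0,4.5],[0.1,0,3],[0,0,0]]' --turn '[[0,1.5,0],[0,2,0],[0,2,0],[0,2,0],[0,2,0],[0,1.5,0],[0,1,0],[0,0,0]]'

```text
time: 18.77
ee_pos: [0.5627, 0.0745, 0.1662]
tcp_rot: [1.293, 1.917, -0.64]
contact_force: [-3.3, -6.5, 7.7]
opening: 0.138
```

```bash
python3 -c "
from h import *
hp()
from cell import *
cv2.imwrite('pics/s11.png',cv2.resize(get_image('scene')['frame'][60:300,80:380],None,fx=2.5,fy=2.5))
"
```

```text
t 18.77 tcp base-local mm [1.065e+02 1.000e-01 1.662e+02] open 0.138 F base [ 4.84 -5.44  7.71] M [0.25 0.99 0.48]
toolx [-0.613 -0.008 -0.79 ] y [-0.005  1.    -0.006] z [ 0.79   0.001 -0.613] tilt(tip to +x) deg -37.8
q [-0.36  0.57  0.65  1.56 -0.83  1.62 -0.73]
hinge in tool [172.9   1.4  -0.6]
```

View pics/s11.png

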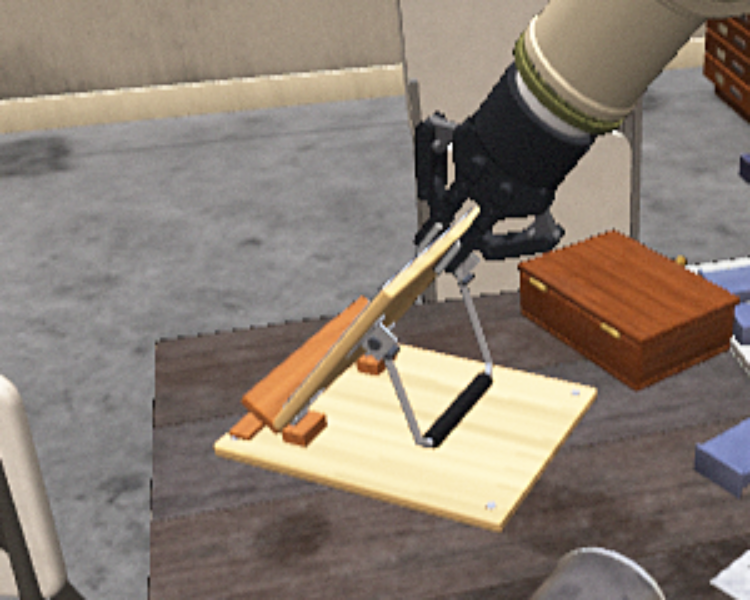

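move_arm --slide '[[-0.7,0,3],[0,0,3],[0,0,3],[0,0,3],[0,0,2],[0,0,1],[0,0,0],[0,0,0]]' --turn '[[0,1,0],[0,1,0],[0,1,0],[0,1,0],[0,0.7,0],[0,0.3,0],[0,0,0],[0,0,0]]'

```text
time: 19.48
ee_pos: [0.5666, 0.0646, 0.1571]
tcp_rot: [1.338, 1.988, -0.593]
contact_force: [-3.4, -6.0, 4.2]
opening: 0.137
```

```bash
python3 -c "
from h import *
hp()
from cell import *
cv2.imwrite('pics/s12.png',cv2.resize(get_image('scene')['frame'][130:280,150:340],None,fx=4,fy=4))
"
```

```text
t 19.48 tcp base-local mm [117.1   0.  157.1] open 0.137 F base [ 4.29 -5.37  4.18] M [-0.12  0.7   0.55]
toolx [-0.679 -0.01  -0.734] y [-0.008  1.    -0.007] z [ 0.734  0.001 -0.679] tilt(tip to +x) deg -42.8
q [-0.28  0.63  0.62  1.53 -0.88  1.69 -0.67]
hinge in tool [172.8   1.7   0.4]
```

View pics/s12.png

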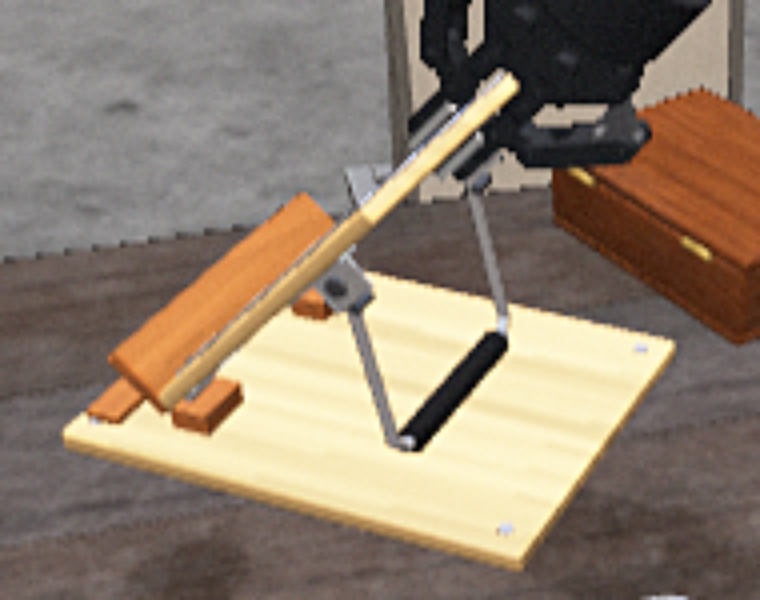

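move_arm --slide '[[0,0,1.5],[0,0,1.5],[0,0,1.5],[0,0,1.2],[0,0,0],[0,0,0],[0,0,0],[0,0,0]]' --turn '[[0,0.5,0],[0,0.5,0],[0,0.5,0],[0,0.4,0],[0,0,0],[0,0,0],[0,0,0],[0,0,0]]'

```text
time: 20.2
ee_pos: [0.567, 0.0636, 0.1559]
tcp_rot: [1.354, 2.022, -0.567]
contact_force: [-12.9, 2.3, 21.3]
opening: 0.132
```

```bash
python3 -c "
from h import *
hp()
from cell import *
cv2.imwrite('pics/s13.png',cv2.resize(get_image('scene')['frame'][130:280,150:340],None,fx=4,fy=4))
"
```

```text
t 20.2 tcp base-local mm [118.2   0.  155.9] open 0.132 F base [ -6.87 -11.15  21.32] M [2.5  2.89 1.5 ]
toolx [-0.707 -0.013 -0.707] y [-0.012  1.    -0.006] z [ 0.707  0.005 -0.708] tilt(tip to +x) deg -45.0
q [-0.25  0.66  0.61  1.51 -0.9   1.72 -0.66]
hinge in tool [172.6   2.2   5.6]
```

View pics/s13.png

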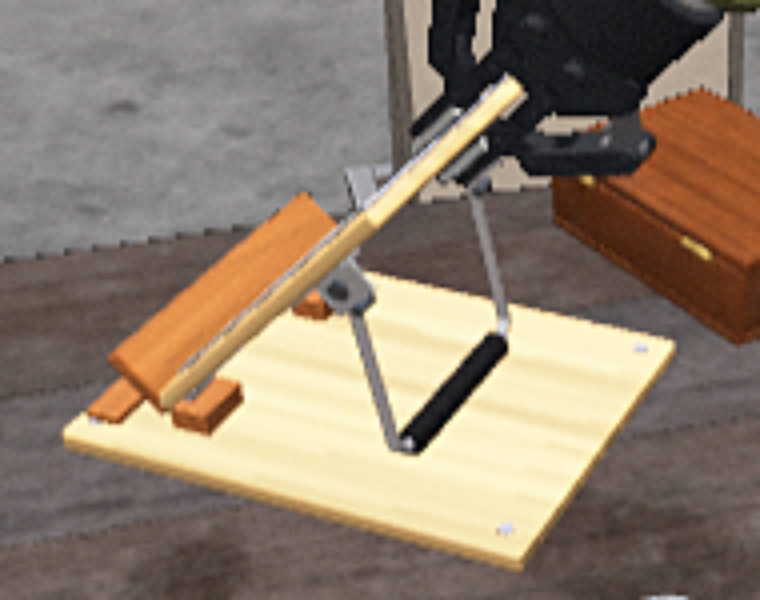

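move_arm --slide '[[0,0,-1.2],[0,0,-1.2],[0,0,-0.6],[0,0,0],[0,0,0],[0,0,0],[0,0,0],[0,0,0]]' --turn '[[0,-0.3,0],[0,0,0],[0,0,0],[0,0,0],[0,0,0],[0,0,0],[0,0,0],[0,0,0]]'

```text
time: 20.92
ee_pos: [0.5669, 0.0638, 0.1561]
tcp_rot: [1.352, 2.013, -0.575]
contact_force: [-6.9, -2.9, 9.4]
opening: 0.136
```

```bash
python3 -c "
from h import *
hp()
from cell import *
for c in('scene','top'):
  f=get_image(c)['frame']; cv2.imwrite('pics/'+c+'14.png',f)
"
```

```text
t 20.92 tcp base-local mm [1.179e+02 1.000e-01 1.561e+02] open 0.136 F base [ 0.18 -7.54  9.37] M [0.51 1.4  0.97]
toolx [-0.701 -0.011 -0.713] y [-0.01   1.    -0.006] z [ 0.714  0.002 -0.701] tilt(tip to +x) deg -44.5
q [-0.26  0.65  0.61  1.52 -0.9   1.71 -0.66]
hinge in tool [172.6   1.9   4.2]
```

View pics/top14.png

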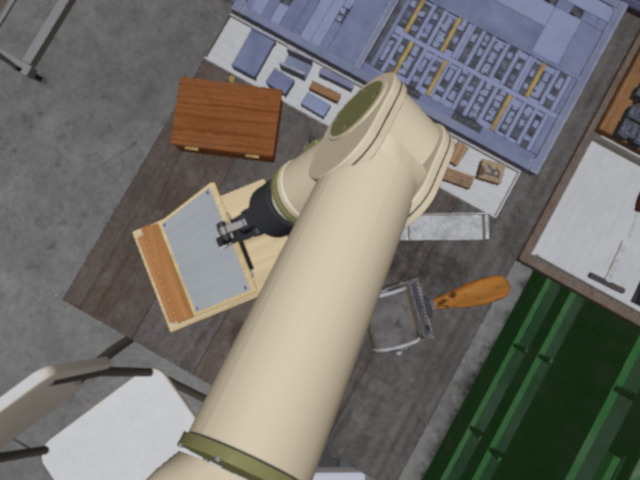

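```bash
python3 - <<'E'
from h import *
f=cv2.imread('pics/scene14.png')
x0,y0,x1,y1=150,120,340,280;k=4
g=cv2.resize(f[y0:y1,x0:x1],None,fx=k,fy=k,interpolation=cv2.INTER_CUBIC)
for a,th,col in((.785,.96,(0,0,255)),(.812,.85,(255,0,0))):
    P=[footl(a,th,y) for y in(-.05,.05)]+[bl(a,.135,NP,y) for y in(-.062,.062)]+[bl(a,.2,n,-.09) for n in(-.006,.006)]+[bl(a,.2,n,.09) for n in(-.006,.006)]
    for q in (proj("scene",w(B,np.array(P)))-[x0,y0])*k: cv2.circle(g,tuple(int(v) for v in q),4,col,1)
    print(a,th,footl(a,th))
cv2.imwrite('pics/z14.png',g)
E
```

```text
0.785 0.96 [0.12360551 0.         0.01533922]
0.812 0.85 [0.11297032 0.         0.01706378]
```

View pics/z14.png

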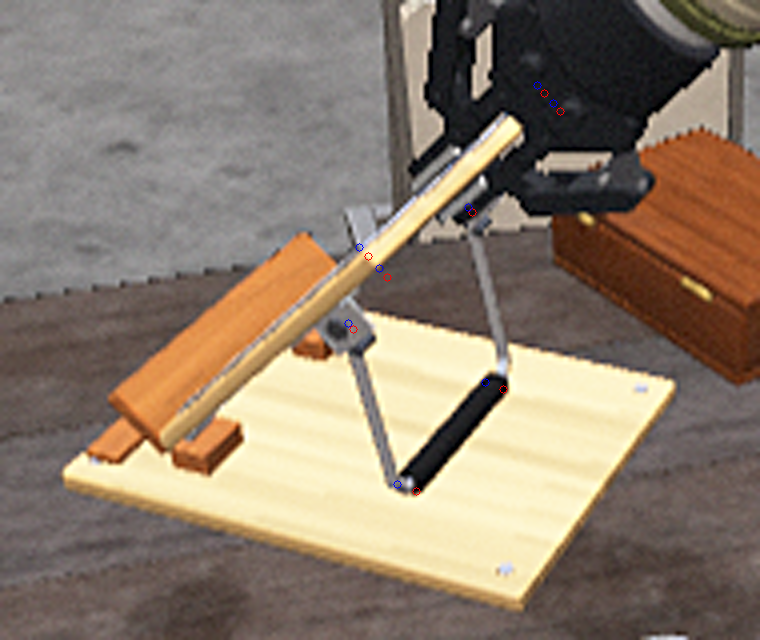

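```bash
python3 - <<'E'
from h import *
import h
h.NP=-.009
def foot(a,th,y): return bl(a,.135-.101*np.cos(th),-.009-.101*np.sin(th),y)
def res(p,full=False):
    r=[]
    for c,k,a,px in obs:
        L= (a[0],a[1],.012) if k=="b" else bl(1.885,.2,.012 if c=="top" else .012,a) if k=="e" else foot(1.885,p[3],a)
        r.append(proj(c,w(p[:3],L))[0]-px)
    return np.array(r) if full else np.ravel(r)
s=least_squares(res,[.525,.172,-1.2,.4],loss="soft_l1");p=s.x;print(p,s.cost,res(p,True).round(1).tolist())
Bn=p[:3]
f=cv2.imread('pics/scene14.png')
x0,y0,x1,y1=150,120,340,280;k=4
g=cv2.resize(f[y0:y1,x0:x1],None,fx=k,fy=k,interpolation=cv2.INTER_CUBIC)
for a,th,col in((.785,.96,(0,0,255)),(.79,.87,(255,0,0))):
    P=[foot(a,th,y) for y in(-.05,.05)]+[bl(a,.135,-.009,y) for y in(-.062,.062)]+[bl(a,.2,n,-.09) for n in(0,.012)]
    for q in (proj("scene",w(Bn,np.array(P)))-[x0,y0])*k: cv2.circle(g,tuple(int(v) for v in q),4,col,1)
    print(a,th,foot(a,th,0))
cv2.imwrite('pics/z15.png',g)
from scipy.spatial.transform import Rotation as R
E
```

```text
[ 0.52536749  0.17085164 -1.19970098  0.34812735] 17.319618478590435 [[3.4, -0.2], [-0.5, -3.9], [-0.1, 1.3], [1.1, 1.1], [-1.6, 0.8], [-0.4, 1.5], [-2.3, -2.7], [-1.2, -0.2], [0.0, -0.5], [-0.1, -0.5], [0.9, -1.0], [0.7, 2.1], [-1.7, 1.1]]
0.785 0.96 [0.11936456 0.         0.01958355]
0.79 0.87 [0.11040992 0.         0.01896466]
```

View pics/z15.png

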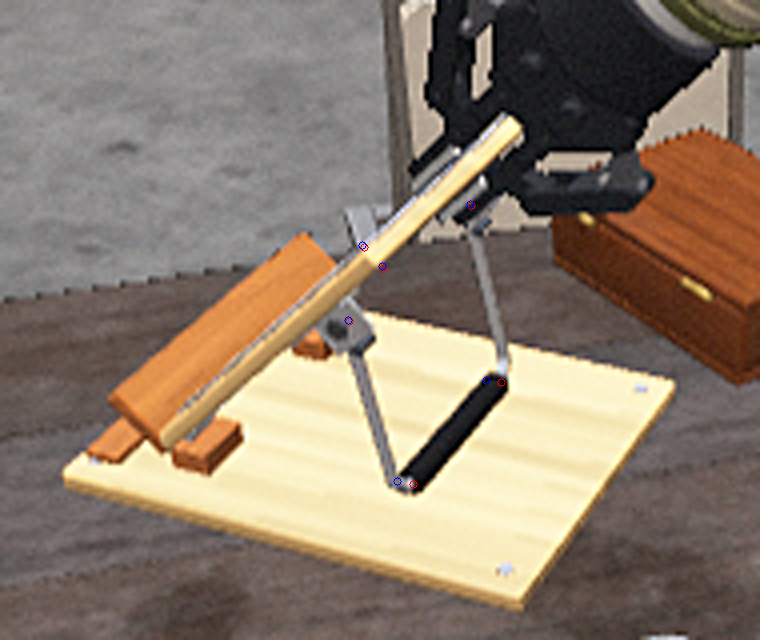

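move_arm --slide '[[0,0,-1],[0,0,-0.5],[0,0,0],[0,0,0],[0,0,0],[0,0,0],[0,0,0],[0,0,0]]' --turn '[[0,0,0],[0,0,0],[0,0,0],[0,0,0],[0,0,0],[0,0,0],[0,0,0],[0,0,0]]'

```text
time: 21.68
ee_pos: [0.5669, 0.064, 0.1563]
tcp_rot: [1.352, 2.011, -0.577]
contact_force: [-3.4, -5.3, 3.1]
opening: 0.136
```

```bash
python3 -c "
from h import *
hp()"
```

```text
t 21.68 tcp base-local mm [1.178e+02 1.000e-01 1.563e+02] open 0.136 F base [ 3.72 -5.14  3.09] M [-0.42  0.58  0.77]
toolx [-0.699 -0.011 -0.715] y [-0.008  1.    -0.007] z [ 0.715  0.001 -0.699] tilt(tip to +x) deg -44.4
q [-0.26  0.65  0.61  1.52 -0.9   1.71 -0.66]
hinge in tool [172.6   1.8   4.1]
```

Normal force is about zero and the board has not moved, so it rests on the leg. I'll open the fingers.

move_arm --slide '[[0,0,0],[0,0,0],[0,0,0],[0,0,0],[0,0,0],[0,0,0],[0,0,0],[0,0,0]]' --turn '[[0,0,0],[0,0,0],[0,0,0],[0,0,0],[0,0,0],[0,0,0],[0,0,0],[0,0,0]]' --hand 0.35

```text
time: 22.35
ee_pos: [0.5681, 0.064, 0.1566]
tcp_rot: [1.356, 2.009, -0.572]
contact_force: [0.7, -1.2, 0.2]
opening: 0.321
```

```bash
python3 -c "
from h import *
hp()
from cell import *
cv2.imwrite('pics/s16.png',cv2.resize(get_image('scene')['frame'][120:280,150:340],None,fx=4,fy=4))"
```

```text
t 22.35 tcp base-local mm [118.2   1.2 156.6] open 0.321 F base [1.37 0.23 0.18] M [-0.68 -0.26  0.03]
toolx [-0.701 -0.006 -0.713] y [-0.006  1.    -0.002] z [ 0.713  0.003 -0.701] tilt(tip to +x) deg -44.5
q [-0.26  0.65  0.61  1.52 -0.9   1.71 -0.66]
hinge in tool [173.2   1.    4.4]
```

View pics/s16.png

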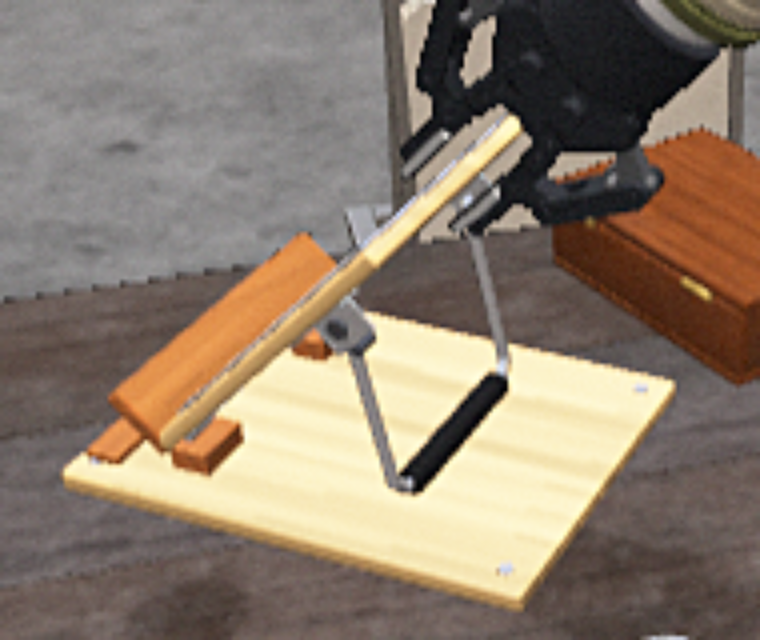

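The fingers stand clear on both sides and the board has not moved. I'll retreat along the fingers.

move_arm --slide '[[-5,0,0],[-8,0,0],[-10,0,0],[-12,0,0],[-15,0,0],[-15,0,0],[-10,0,0],[0,0,0]]' --turn '[[0,0,0],[0,0,0],[0,0,0],[0,0,0],[0,0,0],[0,0,0],[0,0,0],[0,0,0]]'

```text
time: 23.07
ee_pos: [0.5889, 0.0128, 0.2119]
tcp_rot: [1.358, 2.005, -0.572]
contact_force: [0.3, -0.1, 0.9]
opening: 0.325
```

```bash
python3 -c "
from h import *
hp()
from cell import *
cv2.imwrite('pics/s17.png',get_image('scene')['frame'])"
```

```text
t 23.07 tcp base-local mm [173.4   1.7 211.9] open 0.325 F base [0.21 0.2  0.92] M [-0.71 -0.28 -0.03]
toolx [-0.699 -0.003 -0.715] y [-0.004  1.    -0.   ] z [ 0.715  0.003 -0.699] tilt(tip to +x) deg -44.4
q [-0.18  0.67  0.64  1.37 -0.89  1.84 -0.69]
hinge in tool [251.3   0.8   3.2]
```

View pics/s17.png

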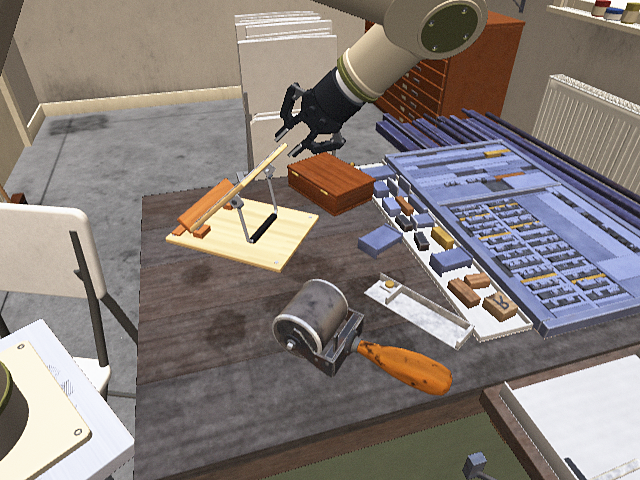

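```bash
python3 -c "
from cell import *
for t in('roller','stick','block'): print(t,[(round(o['conf'],2),[round(float(x)) for x in o['bbox']]) for o in look_for('scene',t)][:1])
print(job_done())"
```

```text
roller [(0.88, [363, 338, 179, 116])]
stick [(0.9, [421, 311, 111, 79])]
block [(0.55, [382, 242, 45, 34])]
the job is handed in; nothing more can be done
None
```

The copy board now rests on its fully opened leg as a sloping desk, and I handed the job in at about 23 s. I opened the leg by gripping the foot bar and carrying it round its arc to the stop. I then gripped the board's free edge and lowered it under hold through about 63° until the foot bar met the base. After that I eased the load off and let go.

**Leg:** it met its stop with about 13–15 N on the wrist, more than the 4 N given, but the pictures showed the board unmoved. After lowering, the projected foot bar position matched 0.96 rad to within about a pixel.

**Board:** the final angle came out at about 45°. It did not move when the grip opened or when the arm backed off, and the arm ended clear of everything.

**Forces:** the highest I read was about 25 N at the wrist, when the foot came down on the base.

**Bystanders:** the roller, stick and block were found within 2 px of where they started, apart from slightly different box sizes.

**Disagreement:** my first geometry put the hinge axis mid-thickness in the board, which left the foot bar about 5 mm too low at 45°. Putting the axis at the underside agreed with both the pictures and the foot height.

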